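Raise the magnetic stirrer four clicks and start it

ROBOT

A 7-joint arm with a two-finger parallel gripper is mounted at the origin on the work surface. World frame = base frame: x ahead of the robot, y to its left, z up, the work surface at z = 0. Lengths are in m, angles in rad, forces in N, time in s.
With the tool pointing down it reaches from about 0.375 to 0.925 m from the base axis. Payload 3.1 kg.
Tool frame: the origin (TCP) lies between the finger pads; the fingertips stand 19 mm ahead of it and the grasp point (between the pads) is the TCP; z points along the fingers, y is the direction in which the jaws open and shut (so a half turn about z gives the same grasp; the last joint's range is limited). The gripper opens to 85 mm and grips with 20 to 120 N. Pads are 22 mm wide; open, the fingers measure 114 mm over their backs; the gripper's body (76 mm by 85 mm) begins 54 mm behind the grasp point. The pads swing forward as they close: fully open they stand 13 mm farther back than shut.
Start: joints at [-1.223, 0.383, 0.044, 1.598, -0.018, 1.161, -0.05], TCP at [0.28, 0.586, 0.25] pointing down, gripper open.
Joint ranges: [-2.61, 2.61], [-0.41, 2.15], [-1.48, 1.57], [0, 2.5], [-1.57, 4.71], [0.05, 1.97], [-2.85, 2.85]. Speed limits (rad/s): [2.79, 2.79, 3.14, 3.14, 3.14, 3.14, 3.14].

INTERFACE

Orientations are given as a unit quaternion [x, y, z, w].
In Python, from bench import move_ptp, movel, move_j, move_gripper, pause, inverse_kinematics, read_camera, camera_params, MotionError, sign_off, look_for, tip_of, read_time_s, read_qpos, read_joint_vel, read_effort, read_eef_pos, read_tcp_rot, read_ft_force, read_ft_torque, read_finger_gap gives the robot as it stands. Calls block until the motion is done:
- move_ptp(position, orientation): joint-space move of the TCP to a pose.
- movel(position, orientation=None, speed=0.15): straight line of the TCP; orientation=None keeps the orientation; speed is the mean speed in m/s.
- move_j(angles): joint-space move.
- move_gripper(opening, effort=None): finger opening in m; effort is the grip in N (None keeps the last); returns when the fingers have stopped.
- pause(seconds).
- inverse_kinematics(position, orientation): joint angles nearest the present ones, or None.
- read_camera(name): name is "side" or "top" or "wrist"; returns the picture (384x512x3 uint8, red, green, blue); there is no depth.
- camera_params(name): a dict with "K" (3x3 intrinsics, pixels), "camera_from_world" (4x4, takes a point from world to camera coordinates). Camera axes: x right, y down, z forward; pixel columns grow to the right and rows downward; lengths in m; the calibration is good to about 2 mm. A picture is of the moment at which its call begins: read the wrist's pose just before it. camera_params takes no time and is no camera call; for the wrist camera it gives the pose at the moment of the call.
A pose or a line that the arm cannot do raises MotionError and nothing moves.
- sign_off(): hands the job in, once; it reports no verdict.
Trained networks look in the newest picture that a camera, given by its name, has taken for a name from the list of things; names that differ only in an ending like _2 or _b are one class to them, and where a whole thing is asked for, a point or a joint stands for the part that bears it (a point fixed in the world has none). Each returns a list of dicts, best first, with "confidence" (0 to 1); they miss things now and then, are a little off and sometimes report something else, mostly with a low value. They report only what shows in the picture. A call takes as long as a camera call.
- look_for(camera, name): "at" ([column, row] in pixels, amid what is visible of it).
- tip_of(camera, name): "at" ([column, row] in pixels: a listed point, or the origin of a listed thing).
Readings, each from a call of its own:
- read_time_s(): time.
- read_qpos(): joint angles.
- read_joint_vel(): joint speeds.
- read_effort(): joint torques, N m.
- read_eef_pos(): TCP position.
- read_tcp_rot(): TCP orientation.
- read_ft_force(): force on the tool from outside, world axes, zero at the start.
- read_ft_torque(): the same for the moment, N m.
- read_finger_gap(): finger opening in m.
Only numpy, scipy, OpenCV 4.12 (cv2) and the standard library are available. Lean on these libraries where they do the work, as an engineer would, in place of code of your own. Each camera call takes 0.05 s, during which the arm holds its last target. There are 200 camera calls.

TASK

With a fingertip against the side of its bar, push the magnetic stirrer's black dial round clockwise (seen from above) by exactly four clicks from where it stands now, without ever running past the fourth click; then press the round start button beside it fully down and let it come back up. Use light pushes only: do not pinch or grip the dial, and do not shift, tip or lift the stirrer, the flask on its plate, the tube rack or the Petri dishes.

Things in the scene. Friction and masses are not known exactly. Their poses are not given: they have to be found in the camera images.
- stirrer: Low white bench stirrer, 180 x 290 mm, 2.6 kg, loose on rubber feet. Origin: centre of its underside. Its +y end has the round white stirring plate (140 mm across, top 74 mm above the bench, centred at y +58 mm); its -y end is a flat grey control deck, 58 mm above the bench, with the dial (axis at x -33, y -95 mm) and the start button (x +55, y -95 mm).
- dial_top (a point): Top centre of the black dial, on its upright turning axis, 92 mm above the bench. The dial is a round skirt 72 mm across, its top 68 mm above the bench, with an upright straight bar across its middle: 66 mm long, 13 mm thick, 24 mm tall above the skirt, free on both sides. A white line on one half of the bar's top marks the pointer end.
- dial_pointer (a point): The pointer: the point on the rim of the dial's skirt under the white-lined end of the bar, 36 mm from the axis, 68 mm above the bench. The bar lies along the line from the axis to this point. It goes round with the dial.
- speed_dial (a joint): Dial angle, rad, growing clockwise seen from above. Twelve click stops at 0, 0.524, ... 5.760 (30 deg apart), each at a white scale mark; end stops at both ends. Starts resting in the 2nd, 3rd or 4th stop. About 0.055 N m (2 N near the bar's end) takes it over from stop to stop; past half-way it snaps on into the next by itself. At 0 the pointer lies 105 deg clockwise from the stirrer's +x.
- start_button_top (a point): Centre of the top of the start button: grey, round, 24 mm across, in a black collar 40 mm across and 12 mm tall, 88 mm from the dial's axis. When up, its top is 79 mm above the bench (21 mm above the deck).
- start_button (a joint): Travel of the start button, m: 0 up, 0.005 fully down. A spring brings it back; it starts to move at 1.5 N and is fully down at 5 N.
- flask: Amber conical flask with a foil cap, 68 mm across the foot, 118 mm tall, standing loose near the middle of the stirring plate. Origin: centre of its underside.
- tube_rack: Blue rack of white-capped tubes, 62 x 150 mm and 90 mm tall to the caps, standing loose on the bench beside the stirrer. Origin: centre of its underside; long side along its y.
- dishes: Two stacked Petri dishes, 90 mm across and 31 mm tall, standing loose on the bench on the other side of the stirrer. Origin: centre of the underside.

How it is judged:
On the way, in this order (a step that is already met when the one before it is completed fails the run):
1. the dial stands in the fourth click stop clockwise from where it started (distance of dial_pointer from where it was at the start of the episode between 0.0595 and 0.0648 m and value of joint speed_dial above 2.356 rad), for 0.3 s.
2. then the start button is fully down, with the dial still at that stop (all of step 1 and value of joint start_button above 0.004 m), for 0.05 s.
At the end, for the whole second after the job is handed in: The dial rests in the fourth click stop clockwise from its starting stop (within 8 degrees), the start button is up again, and the stirrer (within 6 mm), flask (12 mm), tube rack and dishes (15 mm) stand upright where they were (all of step 1 and value of joint start_button below 0.001 m and velocity of joint speed_dial between -0.05 and 0.05 rad/s and distance of stirrer from where it was at the start of the episode below 0.006 m and distance of flask from where it was at the start of the episode below 0.012 m and distance of each of tube_rack, dishes from where it was at the start of the episode below 0.015 m and angle between each of stirrer, flask, tube_rack, dishes's own z axis and vertical below 0.05 rad and linear speed of flask below 0.02 m/s); the robot touches nothing.
It fails at once if the dial runs on past the fourth click, towards the fifth (distance of dial_pointer from where it was at the start of the episode above 0.0679 m).
It fails at once if the start button is pressed before the dial stands four clicks on (value of joint start_button above 0.003 m and not (distance of dial_pointer from where it was at the start of the episode between 0.0595 and 0.0648 m and value of joint speed_dial above 2.356 rad)).
It fails at once if the dial is pinched or pushed hard (over 20 N) (contact force between the fingers and speed_dial above 20 N).
It fails at once if the stirrer is shifted by more than 6 mm, or lifted or tipped (distance of stirrer from where it was at the start of the episode above 0.006 m or angle between stirrer's own z axis and vertical above 0.05 rad).
It fails at once if the flask, the tube rack or the dishes are knocked aside, tipped or lifted (distance of flask from where it was at the start of the episode above 0.012 m or distance of any of tube_rack, dishes from where it was at the start of the episode above 0.015 m or angle between any of flask, tube_rack, dishes's own z axis and vertical above 0.15 rad).
It also fails if it takes over 64 s, if anything falls off the work surface, if the arm or the gripper's body presses on something with over 40 N, if the wrist force passes 120 N, or if a joint passes its speed limit or range.

## Working session

There is one attempt and no reset: what is moved stays moved. The work goes in short steps, each a Python script; the robot and the scene stay as the last script left them, time stands still between calls to the robot, and variables do not carry over. Pictures are saved under pics/ and viewed, about 8 in all and at most 12, crops included, and the job is handed in when it is done.

```bash
mkdir -p pics
cat > h.py <<'E'
import numpy as np, cv2
from bench import *
def ray(cam,uv,z):
    P=camera_params(cam);K=np.array(P["K"]);T=np.array(P["camera_from_world"])
    R,t=T[:3,:3],T[:3,3];c=-R.T@t;d=R.T@np.linalg.solve(K,[uv[0],uv[1],1.])
    return c+d*(z-c[2])/d[2]
def proj(cam,p):
    P=camera_params(cam);T=np.array(P["camera_from_world"]);q=np.array(P["K"])@(T[:3,:3]@np.array(p)+T[:3,3]);return q[:2]/q[2]
def save(cam,n):
    im=read_camera(cam);cv2.imwrite(f"pics/{n}.png",cv2.cvtColor(im,cv2.COLOR_RGB2BGR));return im
E
python3 - <<'E'
from h import *
np.set_printoptions(precision=4,suppress=True)
Z=dict(dial_top=.092,dial_pointer=.068,start_button_top=.079,stirrer=0,flask=.074,tube_rack=0,dishes=0)
ims=[]
for c in ["top","side"]:
    ims.append(save(c,c+"0"))
    print(c,-np.array(camera_params(c)["camera_from_world"])[:3,:3].T@np.array(camera_params(c)["camera_from_world"])[:3,3])
    for n,z in Z.items():
        for d in tip_of(c,n)[:2]: print(c,n,d["at"],round(d["confidence"],2),ray(c,d["at"],z))
cv2.imwrite("pics/both0.png",cv2.cvtColor(cv2.resize(np.hstack(ims),(800,300)),cv2.COLOR_RGB2BGR))
print(read_time_s(),read_tcp_rot(),read_eef_pos())
E
```

```text
top [0.4041 0.078  0.914 ]
top dial_top [314.7, 227.8] 0.57 [ 0.4831 -0.0097  0.092 ]
top dial_pointer [306.3, 125.7] 0.74 [ 0.6711 -0.0013  0.068 ]
top dial_pointer [330.0, 242.5] 0.63 [ 0.4598 -0.0382  0.068 ]
top start_button_top [321.5, 178.4] 0.72 [ 0.5712 -0.025   0.079 ]
top stirrer [259.7, 206.8] 0.94 [0.5324 0.0842 0.    ]
top flask [220.5, 199.0] 0.97 [0.5361 0.1524 0.074 ]
top dishes [306.1, 126.6] 0.76 [ 0.6907 -0.0073  0.    ]
side [0.4894 0.6236 0.4229]
side dial_top [316.6, 158.7] 0.79 [ 0.4779 -0.0157  0.092 ]
side dial_pointer [331.3, 163.9] 0.69 [ 0.4483 -0.046   0.068 ]
side stirrer [281.2, 226.5] 0.86 [0.5284 0.0793 0.    ]
side flask [275.0, 210.9] 0.56 [0.5354 0.1374 0.074 ]
side flask [382.2, 209.8] 0.53 [0.37   0.1027 0.074 ]
side tube_rack [383.0, 205.3] 0.76 [ 0.3414 -0.0237  0.    ]
side dishes [209.1, 193.7] 0.81 [0.6823 0.0007 0.    ]
0.8 [ 0.221   0.9753  0.     -0.    ] [0.2802 0.5865 0.2503]
```

View pics/top0.png

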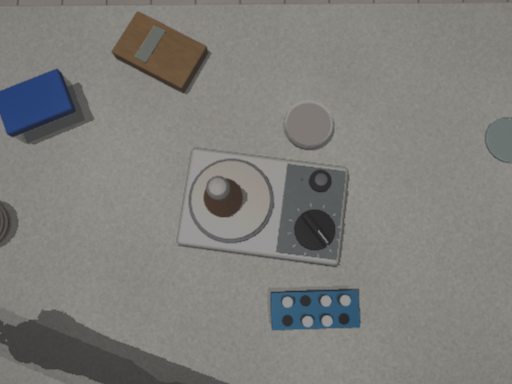

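View pics/side0.png

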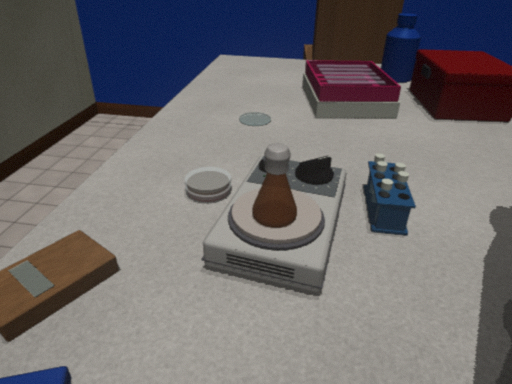

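The top view shows the stirrer with its long side along world y. The dial is at about (314,229) with the white line pointing to lower right, the button at (321,180), the rack at (316,309), the dishes at (308,125) and the flask at (222,195). I'll look closer with the wrist camera.

Run:
```python
from h import *
np.set_printoptions(precision=4,suppress=True)
move_gripper(0.0,20)
q=[0.0,1,0,0]
for q in ([1.0,0,0,0],[2**-.5,2**-.5,0,0],[2**-.5,-2**-.5,0,0],[0,1.,0,0]):
    print(q,inverse_kinematics([.5,-.02,.33],q))
T=np.array(camera_params("wrist")["camera_from_world"]);print("cam",-T[:3,:3].T@T[:3,3],T[2,:3],read_eef_pos())
from scipy.spatial.transform import Rotation as R
Rt=R.from_quat(read_tcp_rot()).as_matrix();print(Rt.T@(-T[:3,:3].T@T[:3,3]-read_eef_pos()),Rt.T@T[:3,:3].T)
movel([.28,.56,.38]); move_ptp([.47,-.02,.36],read_tcp_rot())
print(read_qpos(),read_finger_gap(),read_time_s())
im=save("wrist","w0")
for n,z in dict(dial_top=.092,dial_pointer=.068,start_button_top=.079,stirrer=0).items():
    for d in tip_of("wrist",n)[:2]: print(n,d["at"],round(d["confidence"],2),ray("wrist",d["at"],z))
```

```text
[1.0, 0, 0, 0] [-0.8065  0.0082  0.7801  1.8808 -0.0061  1.2549 -1.5953]
[0.7071067811865476, 0.7071067811865476, 0, 0] [-0.7264  0.0109  0.6986  1.8784 -0.0074  1.2549 -0.0256]
[0.7071067811865476, -0.7071067811865476, 0, 0] [-1.6185 -0.3109  1.403   1.8921  0.317   1.3158  2.8353]
[0, 1.0, 0, 0] [-0.6493  0.0134  0.62    1.8758 -0.0082  1.2549  1.5439]
cam [0.2134 0.6177 0.3743] [ 0.2636 -0.1251 -0.9565] [0.2802 0.5865 0.2503]
[ 0.0738 -0.0007 -0.124 ] [[-0.0002 -0.9565 -0.2918]
 [ 1.     -0.0005  0.0007]
 [-0.0008 -0.2918  0.9565]]
[-0.7682 -0.0981  0.6826  1.8939  0.0661  1.3253  1.0238] -8.506019730296443e-05 4.7833
dial_top [260.8, 163.2] 0.89 [ 0.4837 -0.016   0.092 ]
dial_top [281.7, 217.5] 0.47 [ 0.5604 -0.0219  0.092 ]
start_button_top [278.7, 218.8] 0.74 [ 0.5654 -0.0279  0.079 ]
stirrer [328.6, 148.2] 0.63 [0.5252 0.0782 0.    ]
```

View pics/w0.png

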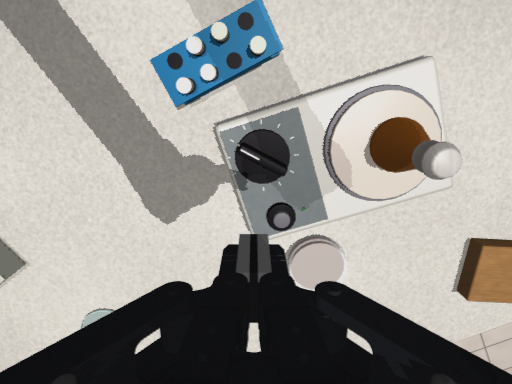

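Run:
```python
from h import *
import json
im=read_camera("wrist")
P=camera_params("wrist");json.dump({k:np.array(v).tolist() for k,v in P.items()},open("w.json","w"))
K=np.array(P["K"]);T=np.array(P["camera_from_world"])
def rect(z,x0,x1,y0,y1,s): # up = +x, left = +y
    w,h=int((y1-y0)/s),int((x1-x0)/s)
    H=K@np.c_[T[:3,0],T[:3,1],T[:3,2]*z+T[:3,3]]   # (x,y,1)->pix
    A=np.array([[0,-s,x1],[-s,0,y1],[0,0,1]])
    return cv2.warpPerspective(im,H@A,(w,h),flags=cv2.INTER_CUBIC|cv2.WARP_INVERSE_MAP)
a=rect(.092,.42,.62,-.1,.06,.0004); b=rect(.058,.42,.62,-.1,.06,.0004)
print(a.shape)
for i in (a,b):
    for k in range(0,500,50): cv2.line(i,(0,k),(6,k),(255,0,0),1)
    for k in range(0,400,50): cv2.line(i,(k,0),(k,6),(255,0,0),1)
cv2.imwrite("pics/rect.png",cv2.cvtColor(np.hstack([a,b]),cv2.COLOR_RGB2BGR))
```

```text
(500, 400, 3)
```

View pics/rect.png

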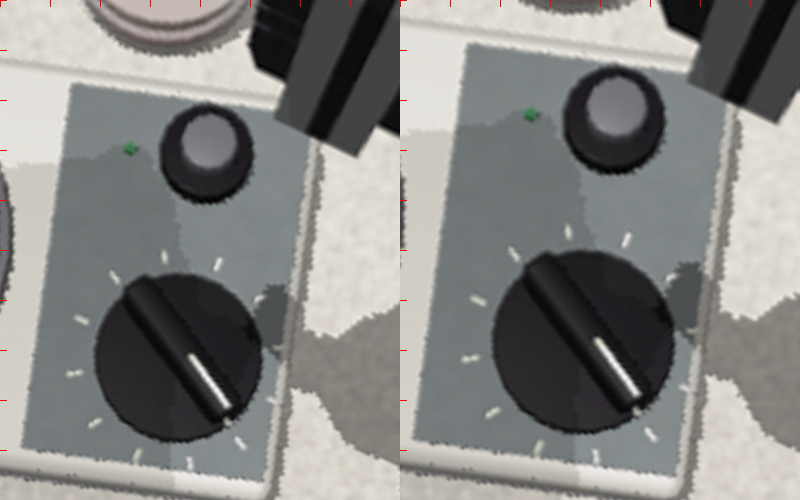

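The pointer line runs at about -144° in the world, the stirrer yaw is about -8°, so the dial is in the 2nd stop. The dial axis is near (0.481,-0.0145). Next I'll write the push helper and a line-angle measurement, then descend with a gap beside the bar.

```bash
cat >> h.py <<'E'
C=np.array([.481,-.0145]); r0=.022
def line(tag=None):
    P=camera_params("wrist");im=read_camera("wrist")
    K=np.array(P["K"]);T=np.array(P["camera_from_world"]);s=.0004
    H=K@np.c_[T[:3,0],T[:3,1],T[:3,2]*.092+T[:3,3]]
    A=np.array([[0,-s,C[0]+.05],[-s,0,C[1]+.05],[0,0,1]])
    a=cv2.warpPerspective(im,H@A,(250,250),flags=cv2.INTER_LINEAR|cv2.WARP_INVERSE_MAP)
    if tag: cv2.imwrite(f"pics/{tag}.png",cv2.cvtColor(np.hstack([cv2.resize(im,(400,300)),cv2.resize(a,(300,300))]),cv2.COLOR_RGB2BGR))
    g=(a.min(2)>120).astype(np.uint8); yy,xx=np.mgrid[:250,:250]; g[np.hypot(yy-125,xx-125)>85]=0
    n,l,st,ce=cv2.connectedComponentsWithStats(g)
    best=None
    for i in range(1,n):
        if st[i,4]<60: continue
        p=np.argwhere(l==i); X=np.c_[C[0]+.05-s*p[:,0],C[1]+.05-s*p[:,1]]; m=X.mean(0)
        w,v=np.linalg.eigh(np.cov((X-m).T)); d=v[:,1]*np.sign(v[:,1]@(m-C)); L=4*(w**.5)
        if L[1]>.012 and L[0]<.006 and (best is None or st[i,4]>best[3]): best=(np.degrees(np.arctan2(d[1],d[0])),m,L,st[i,4])
    return best
def pose(phi,d,z,r=r0):  # finger beside the bar at angle phi (deg), d from its mid-plane, tip height z
    f=np.radians(phi); p=C+r*np.array([np.cos(f),np.sin(f)])+d*np.array([-np.sin(f),np.cos(f)])
    y=f-np.pi/2  # tool x = push direction (-n)
    return [p[0],p[1],z+.019],[np.cos(y/2),np.sin(y/2),0.,0.]
E
python3 - <<'E'
from h import *
np.set_printoptions(precision=4,suppress=True)
print(line())
f0=read_ft_force()
for phi in (-143,-263): print(inverse_kinematics(*pose(phi,.03,.076)))
p,q=pose(-143,.029,.16); move_ptp(p,q); print(line("l0"),read_qpos())
movel(pose(-143,.029,.077)[0],speed=.08)
print(f0,read_ft_force(),read_eef_pos(),p,read_time_s(),line("l1"))
E
```

```text
(np.float64(-143.47231321774754), array([ 0.4675, -0.0236]), array([0.0033, 0.029 ]), np.int32(447))
[-0.6262  0.3591  0.7399  2.1377 -0.3494  0.7645  0.9839]
[-0.6792  0.2639  0.639   2.2144 -0.2361  0.7275 -1.3279]
(np.float64(-142.92110074353633), array([ 0.4676, -0.0237]), array([0.0029, 0.0302]), np.int32(409)) [-0.6736  0.1793  0.76    2.0822 -0.1551  0.9308  0.8183]
[ 0.609   0.7164 -0.1425] [-0.3569  0.2773 -0.167 ] [ 0.4815 -0.0509  0.0965] [np.float64(0.480882654450369), np.float64(-0.050900360300716554), 0.179] 7.1417 (np.float64(-143.13125440103792), array([ 0.4677, -0.0237]), array([0.0028, 0.0302]), np.int32(392))
```

View pics/l1.png

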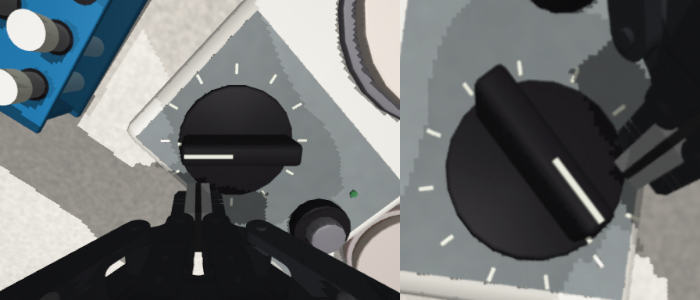

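The picture shows the finger beside the bar at the line end, clear of the rack and the button. The angle measurements agree at -143.1°. Now I'll push one click in small steps, watching force and angle.

```bash
cat >> h.py <<'E'
def F(phi,n=3): # force component opposing the push (+ = bar pushes back along n)
    f=np.radians(phi); return np.mean([np.array(read_ft_force())[:2]@[-np.sin(f),np.cos(f)] for _ in range(n)])
E
python3 - <<'E'
from h import *
b=F(-143);print("base",b)
for d in np.arange(.026,.0165,-.0015):
    movel(pose(-143,d,.077)[0],speed=.02); f=F(-143)-b; print(round(d,4),round(f,2),end=" | ")
    if f>1.2: break
print(line()[0],read_time_s(),read_ft_force())
for k in range(1,8):
    phi=-143-3*k; p,q=pose(phi,d,.077); movel(p,q,speed=.02)
    L=line(); print(phi,round(F(phi)-b,2),round(L[0],1) if L else None, round(read_time_s(),2))
    if L and (L[0]+143.1+180)%360-180<-22: break
E
```

```text
base 0.6795419738963209
0.026 0.01 | 0.0245 -0.38 | 0.023 -0.56 | 0.0215 -0.43 | 0.02 -0.74 | 0.0185 -0.91 | 0.017 -0.81 | -143.13578639978076 9.0417 [ 0.16524646 -0.07016939 -0.14262286]
-146 -0.69 -143.6 9.34
-149 -0.29 -146.0 9.64
-152 0.47 -149.0 9.94
-155 0.38 -151.9 10.24
-158 0.72 -154.7 10.54
-161 1.04 -157.4 10.84
-164 0.15 -166.4 11.14
```

Contact works as planned, with the dial following about 3° behind the command and snapping after the midpoint. I'll continue one click at a time, stopping as soon as each snap happens.

```bash
cat > push.py <<'E'
from h import *
import sys
phi=float(sys.argv[1]); stop=float(sys.argv[2]); d=.017
L=line();print("now",L[0],read_time_s())
lim=stop+8
while phi>lim:
    phi-=3; p,q=pose(phi,d,.077); movel(p,q,speed=.025); L=line()
    a=L[0]-360 if L and L[0]>0 else (L[0] if L else None)
    print(phi,round(F(phi),2),L and round(a,1),round(read_time_s(),2))
    if a is None or a<stop+9: break
pause(.3);L=line("s%d"%-stop);print("rest",L and L[0],np.linalg.norm(read_ft_force()),read_time_s())
E
python3 push.py -164 -203.1
```

```text
now -167.83569150807196 11.1917
-167.0 -0.72 -172.7 11.49
-170.0 -0.53 -173.0 11.79
-173.0 -0.35 -173.0 12.09
-176.0 -0.35 -173.0 12.39
-179.0 -0.16 -174.6 12.69
-182.0 0.67 -177.8 12.99
-185.0 0.57 -181.2 13.29
-188.0 0.77 -183.8 13.59
-191.0 3.58 -186.5 13.89
-194.0 -0.53 -199.1 14.19
rest 157.25575155822702 0.1953943723835943 14.5417
```

```bash
python3 push.py -200 -233.1
```

```text
now 157.26094159937105 14.5917
-203.0 0.72 -202.9 14.97
-206.0 -0.45 -202.9 15.27
-209.0 0.13 -204.2 15.57
-212.0 1.85 -206.5 15.87
-215.0 3.59 -209.5 16.17
-218.0 4.04 -212.6 16.47
-221.0 5.14 -214.9 16.77
-224.0 -0.61 -110.5 17.07
-227.0 -0.08 -293.5 17.37
rest 66.13926167687396 0.6281689547956646 17.7167
```

```bash
python3 push.py -230 -263.1
```

```text
now 66.13093077721578 17.7667
-233.0 0.37 -295.8 18.08
rest 64.34988677304335 1.1813169750799106 18.4333
```

View pics/s263.png

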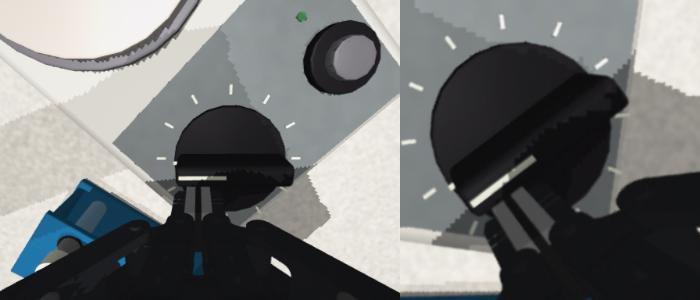

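The picture shows the bar at about 124°, which is -236° and the third stop. The white line is half in shadow, which caused the false readings. I'll make the detector robust to that before the last click.

```bash
python3 - <<'E'
s=open('h.py').read()
s=s.replace('    g=(a.min(2)>120).astype(np.uint8); yy,xx=np.mgrid[:250,:250]; g[np.hypot(yy-125,xx-125)>85]=0\n    n,l,st,ce=cv2.connectedComponentsWithStats(g)\n    best=None\n    for i in range(1,n):',
'''    yy,xx=np.mgrid[:250,:250]; best=None; v0=a.min(2)
    th=cv2.morphologyEx(v0,cv2.MORPH_TOPHAT,np.ones((21,21),np.uint8))
    for t in (35,50,70,90):
     g=(th>t).astype(np.uint8); g[np.hypot(yy-125,xx-125)>85]=0
     n,l,st,ce=cv2.connectedComponentsWithStats(g)
     for i in range(1,n):''')
a,b=s.split("     for i in range(1,n):\n"); c,d=b.split("    return best\n",1)
c="".join(" "+x+"\n" for x in c.splitlines())
c=c.replace("if L[1]>.012","cr=abs(d[0]*(m-C)[1]-d[1]*(m-C)[0])\n         if cr<.0035 and .007<np.hypot(*(m-C))<.026 and L[1]>.012")
open('h.py','w').write(a+"     for i in range(1,n):\n"+c+"    return best\n"+d)
E
python3 -c "
from h import *
print(line('c'),F(-233),read_eef_pos(),read_time_s())"
```

```text
(np.float64(127.04059469476677), array([0.47063128, 0.00168683]), array([0.00338266, 0.03038135]), np.int32(486)) -0.2754741043991939 [ 0.45417608 -0.00720518  0.09601913] 18.4833
```

It now reads 127.0° (-233.0°), which is exactly the third click. Last click:

```bash
sed -i 's/^while phi>lim/while phi>-253/' push.py; python3 push.py -233 -263.1
```

```text
now 127.07599519943841 18.5333
-236.0 -0.98 -233.3 18.83
-239.0 0.97 -235.0 19.13
-242.0 2.29 -237.5 19.43
-245.0 3.61 -240.4 19.73
-248.0 4.12 -244.1 20.03
-251.0 5.29 -246.8 20.33
-254.0 -0.18 -260.5 20.63
rest 97.21399621260683 0.4389221258484377 20.9833
```

The dial rests at 97.2° against a target of 96.9°, so the fourth click is reached. Now I'll back off, lift and locate the button again.

Run:
```python
from h import *
np.set_printoptions(precision=4,suppress=True)
movel(pose(-254,.027,.077)[0],speed=.05)
movel(pose(-254,.027,.15)[0],speed=.15)
print(line())
movel([.52,-.035,.22],speed=.15)
im=save("wrist","b0"); 
for d in tip_of("wrist","start_button_top")[:2]: print(d["at"],round(d["confidence"],2),ray("wrist",d["at"],.079))
print("pred",proj("wrist",[.567,-.0267,.079]),line(),read_ft_force(),read_time_s())
```

```text
(np.float64(97.16606005226215), array([0.4796, 0.0052]), array([0.0039, 0.0313]), np.int32(564))
[257.4, 123.9] 0.63 [ 0.5671 -0.0246  0.079 ]
pred [259.9216 124.7166] (np.float64(97.3272897327118), array([0.4795, 0.0053]), array([0.0044, 0.0308]), np.int32(639)) [-0.3033  0.5929 -0.4856] 22.9417
```

View pics/b0.png

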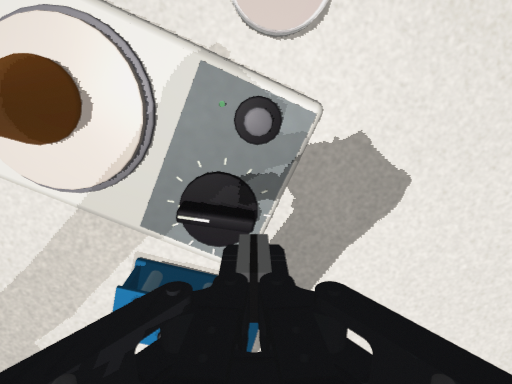

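The picture shows the button at (258,121), which matches the prediction at (260,125), and the dial line pointing left at the fourth stop. I'll press the button with force monitored.

Run:
```python
from h import *
B=[.5675,-.0258]
movel(B+[.20],speed=.15); movel(B+[.106],speed=.08)
b=np.mean([read_ft_force()[2] for _ in range(5)])
z=.106; zs=None
while z>.088:
    z-=.001; movel(B+[z],speed=.03); pause(.05)
    f=np.mean([read_ft_force()[2] for _ in range(3)])-b
    print(round(z-.019,4),round(f,2),round(read_eef_pos()[2]-.019,4),end=" | ")
    if f>8: break
pause(.3);print("hold",read_ft_force(),read_time_s())
movel(B+[.20],speed=.1)
movel([.50,-.035,.24],speed=.15); print(line("end"),read_ft_force())
for c in ("top","wrist"): 
    read_camera(c)
    for n,zz in dict(stirrer=0,start_button_top=.079,flask=.074,dishes=0,tube_rack=0).items():
        for d in tip_of(c,n)[:1]: print(c,n,round(d["confidence"],2),ray(c,d["at"],zz).round(4))
print(read_time_s())
```

```text
0.086 0.05 0.0862 | 0.085 0.13 0.085 | 0.084 -0.81 0.0839 | 0.083 -0.56 0.083 | 0.082 -0.94 0.082 | 0.081 -0.81 0.0809 | 0.08 -1.25 0.0799 | 0.079 0.49 0.0792 | 0.078 1.38 0.0782 | 0.077 2.5 0.0771 | 0.076 2.49 0.0761 | 0.075 3.32 0.0751 | 0.074 5.26 0.0742 | 0.073 10.75 0.0741 | hold [-1.25764767 -0.33118987 10.78188678] 29.2667
(np.float64(97.26784531055605), array([0.47964735, 0.00525514]), array([0.00445883, 0.03062779]), np.int32(642)) [ 0.56449241 -0.70825848  0.46920386]
top stirrer 0.98 [0.5307 0.0785 0.    ]
top start_button_top 0.63 [ 0.5712 -0.025   0.079 ]
top flask 0.73 [ 0.5702 -0.0231  0.074 ]
top dishes 0.89 [ 0.6889 -0.0082  0.    ]
top tube_rack 0.65 [ 0.3493 -0.009   0.    ]
wrist stirrer 0.79 [0.5279 0.076  0.    ]
wrist start_button_top 0.78 [ 0.5681 -0.0228  0.079 ]
wrist flask 0.67 [0.474  0.0216 0.074 ]
wrist tube_rack 0.83 [ 0.3444 -0.0059  0.    ]
31.825
```

View pics/end.png

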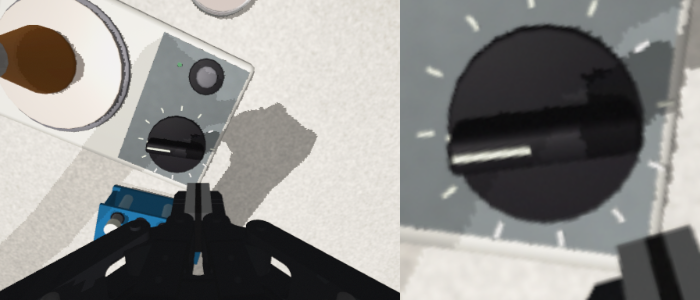

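The button bottomed out at the expected 5 mm (tip height 79 to 74 mm, force rising to 10.8 N). The picture shows the dial at the fourth stop, the button clear of the finger, and nothing disturbed.

```bash
python3 -c "
from bench import *
pause(.3);sign_off()"
```

```text
the job is handed in; nothing more can be done
```

The dial is four clicks clockwise from its start, and the start button was pressed once and released. I handed the job in at about 32 s of the 64 s limit; no verdict is reported.

- **Dial:** I pushed the side of the bar with the closed fingertips, one click at a time. The white line went from -143.1° to 97.3°, which is 119.6° clockwise against the nominal 120°. Push forces read at each step were about 5 N at most, and nothing read beyond the fourth click.
- **Button:** With the dial at that stop, it went down until it bottomed out, with the fingertip going from 79 to 74 mm above the bench and force rising to 10.8 N. I then lifted the finger well clear. That the button came back up rests on the spring and the last picture; I did not measure its height.
- **Surroundings:** The last picture shows nothing visibly disturbed. The network's position estimates agree with the starting ones to about 6 mm for the stirrer and 2 mm for the dishes. For the stirrer that is within the network's own scatter but right at the 6 mm limit, so it does not settle whether it moved; the dial axis and button positions show no shift.

**Checks that failed or disagreed:**
- During the third click the angle detector gave false readings because the white line was half in shadow. I checked the picture, fixed the detector, and it read -233.0° (exactly the third stop) before I made the last push.
- In the final check the network put the flask on the button and the dial, which is wrong; the last picture shows the flask on the plate.
- Its rack estimates differ by about 15–18 mm between the start (side camera) and the end (top and wrist cameras). Nothing came near the rack, so I take that as network error.

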